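Gauge the drying gap of a bell mould and rack the gauge

ROBOT

A 6-joint arm with a two-finger parallel gripper is mounted at the origin on the work surface. World frame = base frame: x ahead of the robot, y to its left, z up, the work surface at z = 0. Lengths are in m, angles in rad, forces in N, time in s.
With the tool pointing down it reaches from about 0.325 to 0.85 m from the base axis. Payload 15.5 kg.
Tool frame: the origin (TCP) lies between the finger pads; the fingertips stand r.tips_ahead ahead of it and the grasp point (between the pads) lies 5 mm behind it (r.tips_ahead is the distance from the TCP to the fingertips, in m); z points along the fingers, y is the line along which they close (so a half turn about z gives the same grasp; the last joint's range is limited). The gripper opens to 91 mm and grips with 3 to 60 N. Pads are 32 mm wide; open, the fingers measure 118 mm over their backs; the gripper's body (76 mm by 178 mm) begins 60 mm behind the grasp point.
Start: joints at [-0.096, 0.494, 1.345, -0, 1.302, -0.096], TCP at [0.625, 0, 0.228] pointing down, gripper open.
Joint ranges: [-2.91, 2.91], [-0.82, 2.16], [0.22, 2.67], [-1.22, 4.37], [0.12, 2.79], [-3.08, 3.08]. Speed limits (rad/s): [1.89, 1.89, 2.57, 3.01, 3.01, 3.01].

INTERFACE

Orientations are given as a 3x3 rotation matrix whose columns are the frame's x, y, z axes.
In Python, from cell import r, eyes gives the robot as it stands.
- The arm moves only by the tool carry_out, never from a script. Its argument "targets" is a list of rows, each an object with "offset": the shift along the world's x, y, z in units of 250 mm (1.0 is 250 mm), a list of three; "rotation": the turn, a rotation vector about the world's x, y, z in units of 90 degrees (1.0 is 90 degrees), a list of three; "jaw": the closure, from 0 (fully open) to 1 (shut). In form: [{"offset": [x, y, z], "rotation": [ax, ay, az], "jaw": jaw}, ...]. A call has 1 to 10 rows; each row is the pose to reach, as a shift and turn from the pose commanded when the call began; what a row does not reach only later rows make up. A row lasts 1/12 s, in which the tool goes at most 41.7 mm and 7.16 degrees, less where a joint would pass 70% of its speed; a pose out of reach is approached as far as the arm can. A call with a number of a shift or a turn outside -1 to 1 is refused whole. A call with a gripper value outside its range is refused whole. The fingers move at their own pace and stop on an object; "newtons" is the grip in N (left out, the last holds). Time passes only in rows, so rows that repeat a pose let the fingers close. It gives the time, the measured TCP pose, the force, the opening and the grip force at its end, in the units of the state.
- r.state(): the state, without advancing time (a new reading comes with each control period).
- eyes.read_camera(name): name is "scene" or "side" or "wrist"; returns (picture, depth): 420x560x3 uint8, red, green, blue; 420x560 float32, m along the optical axis (not along the pixel's ray), 0 where there is no reading.
- eyes.camera_model(name): a dict with "fx", "fy", "cx", "cy" (pixels), "R" (3x3) and "t" (3): a world point X has camera coordinates R X + t; the wrist camera has in their place "hand_eye" (4x4, takes a point from camera to tool coordinates, whose origin is the TCP and whose axes are the flange's). Camera axes: x right, y down, z forward; pixel columns grow to the right and rows downward; lengths in m; the calibration is good to about 2 mm. A picture is of the moment at which its call begins: read the wrist's pose just before it. camera_model takes no time and is no camera call.
- r.finish_job(): hands the job in; it is judged then, once.
The state is a dict: "clock": time; "joints": joint angles; "joint_vel": joint speeds; "joint_torque": joint torques, N m; "position": TCP position; "tool_rot": TCP orientation; "contact_force": force on the tool from outside, world axes, zero at the start; "moment": the same for the moment, N m; "grip_width": finger opening in m; "gripper_force": force on a finger pad.
Only numpy, scipy, OpenCV 4.12 (cv2) and the standard library are available. Lean on these libraries where they do the work, as an engineer would, in place of code of your own. Each camera call takes 0.05 s, during which the arm holds its last target. There are 200 camera calls.

TASK

Check the drying gap of the leaning plaster bell mould: take the orange-handled steel gauge from its dark wooden rest and slide its blade into the upright gap in the raised end of the mould until the shoulder of the handle is home against the plaster, holding it there for about half a second. Then draw it out and stand it on edge in the rack's empty, yellow-marked slot, blade all the way down on the slot floor, blade tip towards the rack's end wall and handle just outside the open end, and let go. Leave the plaques, the bell and the paint jar standing where they are.

Things in the scene. Friction and masses are not known exactly. Their poses are not given: they have to be found in the camera images.
- gauge: loose, 0.21 kg: flat steel blade 110 long x 34 wide x 6 thick (mm), orange block handle 80 x 42 x 20 in line and centred on it. Origin on the centre line in the shoulder plane, where blade meets handle; handle at x 0 to +80, blade at -110 to 0, y thickness, z width; centre of mass x = -37. Starts on edge (z up) in the rest's slot, handle jutting out beyond its +x end
- gauge_tip (a point): middle of the end of the gauge's blade, 110 mm from the shoulder
- mould: white plaster mould, blue straps, fixed leaning in a wooden cradle: 130 long x 100 wide x 95 high. Origin at the centre of the gap's mouth, 128 above the table, in the slanted end face looking up and to the robot's right; +x out of the gap (35 deg above level), y across it, z up the face (face z -50 to +45). Gap 10 wide (y), 38 high (z +-19), 118 deep. With the gauge home, both frames coincide
- rest: dark wooden block, fixed, 120 long (x) x 50 wide, 68 high, with one slot 10 wide along x, 28 deep (slot floor 40 above the table), open at both ends. Origin on the table under its middle; z up
- rack: light wooden rack, fixed, 120 long (x) x 122 wide, plus a 12 thick end wall at -x; 68 high; three slots along x, 36 apart (y = -36, 0, 36), each 10 wide, 28 deep (floor 40 above the table), open at the top and the +x end. Origin on the table under the middle of the slots; z up
- home: the rack's only empty slot, marked by a yellow strip on its floor and a yellow patch on the end wall. Origin at the middle of the slot floor, 40 above the table; +x along the slot to its open end, 60 away (end wall 60 away at -x); z up. The gauge is racked with its origin at about (+64, 0, +17) in this frame, axes alike
- plaque_blue: blue ceramic plaque 95 x 7 x 70 high with a white flower, standing on edge in a rack slot; origin at the middle of its lower edge, x along the slot. Leave alone
- plaque_pink: pink ceramic plaque, same size, standing in another rack slot; origin at the middle of its lower edge. Leave alone
- bell: light blue ceramic bell, 72 across, 71 high, standing on its rim on the table; origin under its centre. Leave alone
- jar: paint jar with white cap and orange label, 58 across, 85 high, standing on the table; origin under its centre. Leave alone
There are look-alikes about, which are no part of the job. There is more than one size of the gauge; the one meant has the size given above. What is shaped like the part that bears mould but pink or purple is not meant.

How it is judged:
By the outcome, as a careful person would: the job done as asked, in the order asked, and still so for the second after the job is handed in, with the robot touching nothing.
It also fails if it takes over 64 s, if anything falls off the work surface, if the arm or the gripper's body presses on something with over 40 N, if the wrist force passes 120 N, or if a joint passes its speed limit or range.

## Working session

There is one attempt and no reset: what is moved stays moved. The work goes in short steps, Python scripts to look and compute and a tool call to move; the robot and the scene stay as the last step left them, time stands still between calls to the robot, and variables do not carry over. Pictures are saved under pics/ and viewed, at most 10 in all, crops included, and the job is handed in when it is done.

Besides the shell and the picture viewer there is one more tool, called after "Emit:" in YAML: its name, and indented under it one key for each argument. carry_out: Moves the arm, as the interface text tells. Shifts and turns lie within -1 to 1; 1 stands for 250 mm of shift or 90 degrees of turn. Its arguments: {"type":"object","properties":{"targets":{"type":"array"},"newtons":{"type":"number"}},"required":["targets"]}

```bash
mkdir -p pics; ls
cat > h.py <<'E'
import numpy as np, cv2
from cell import r, eyes
def cam(n):
    s=r.state(); p,d=eyes.read_camera(n); m=eyes.camera_model(n)
    if 'R' in m: R=np.array(m['R']).T; t=-R@np.array(m['t'])
    else:
        H=np.array(m['hand_eye']); Q=np.array(s['tool_rot']); R=Q@H[:3,:3]; t=Q@H[:3,3]+np.array(s['position'])
    return p,d,m,R,t
def cloud(d,m,R,t):
    v,u=np.mgrid[:d.shape[0],:d.shape[1]]
    c=np.stack([(u-m['cx'])/m['fx']*d,(v-m['cy'])/m['fy']*d,d],-1)
    return c@R.T+t
E
python3 - <<'E'
from h import *
print(r.state(), r.tips_ahead)
for n in ['scene','side','wrist']:
    p,d,m,R,t=cam(n); np.savez(n+'0.npz',p=p,d=d,R=R,t=t)
    cv2.imwrite(f'pics/{n}0.png',p[:,:,::-1]); print(n,t,R[:,2],m['fx'],m['cx'],m['cy'])
E
```

```text
pics
{'clock': 0.0, 'joints': array([-9.54816912e-02,  4.94195318e-01,  1.34614079e+00, -1.68989090e-05,
        1.30249360e+00, -9.54979921e-02]), 'joint_vel': array([ 2.77787709e-04,  2.54405858e-03, -3.61984485e-04, -5.88917641e-04,
        9.09232883e-04,  1.57769581e-05]), 'joint_torque': array([-1.07322368e-03, -8.78814626e+01, -3.81857479e+01,  7.05250050e-02,
        5.33505273e-02, -1.50444166e-04]), 'position': array([6.24631977e-01, 4.43468174e-05, 2.27327437e-01]), 'tool_rot': array([[-2.07281476e-05,  9.99999240e-01, -1.23297364e-03],
       [ 9.99999995e-01,  2.08535773e-05,  1.01716616e-04],
       [ 1.01742251e-04, -1.23297152e-03, -9.99999235e-01]]), 'contact_force': array([ 0.0478584 , -0.13231888, -0.30479457]), 'moment': array([0.0673609 , 0.00374459, 0.00572769]), 'gripper_force': 0.0, 'grip_width': 0.0912072030765428} 0.014
scene [0.9893144  0.2352168  0.94531094] [-0.51645949 -0.28815074 -0.80637382] 435.6585413163185 287.47027680998866 208.78042789403693
side [-0.13036545 -0.72246233  0.78691906] [ 0.53220402  0.60926813 -0.58783605] 445.99248469917177 277.4866529533602 207.4925536324683
wrist [0.6250984  0.06656533 0.38384926] [-0.00101133 -0.24169914 -0.97035071] 301.55225923181894 281.290804471363 208.3870158268207
```

View pics/scene0.png

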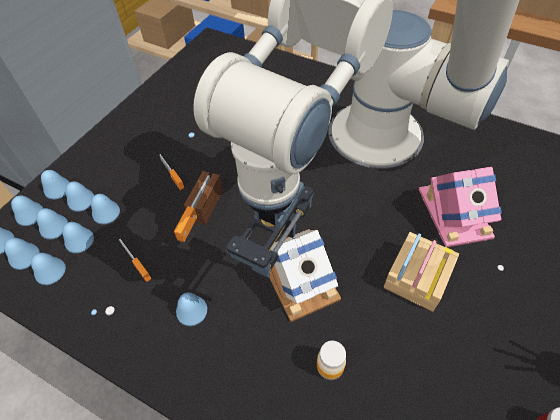

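View pics/side0.png

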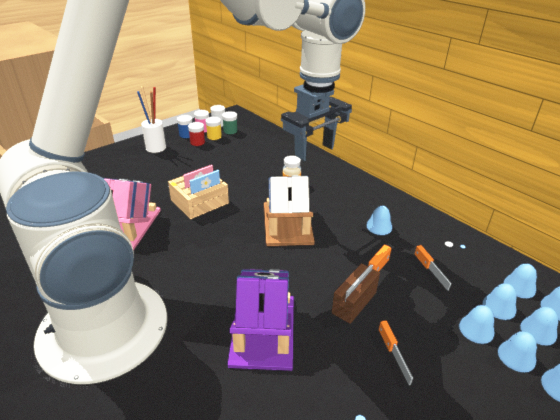

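The scene view shows the gauge in its dark rest at (195,205), the white mould at (307,265), and the rack at (425,265) with the yellow slot on its right. The side view shows the mould's gap at (290,193). Next I'll measure these.

```bash
cat > m.py <<'E'
from h import *
def rect(P,name):
    (c,s,a)=cv2.minAreaRect((P[:,:2]*1000).astype(np.float32)); print(name,len(P),'c',np.round(c,1),'s',np.round(s,1),'a',round(a,2),'z',np.round(np.percentile(P[:,2],[2,50,98])*1000,1))
for n in ['scene','side']:
    z=np.load(n+'0.npz'); p,d,R,t=[z[k] for k in 'pdRt']; X=cloud(d,eyes.camera_model(n),R,t)
    h=cv2.cvtColor(p,cv2.COLOR_RGB2HSV); H,S,V=[h[...,i].astype(int) for i in range(3)]
    x,y,zz=X[...,0],X[...,1],X[...,2]; ok=d>0
    print(n)
    def comps(M,name,mn=30):
        k,l,st,ce=cv2.connectedComponentsWithStats(M.astype(np.uint8))
        for i in range(1,k):
            if st[i,4]>=mn: rect(X[l==i],name+str(np.round(ce[i])))
    near=ok&(x>0.2)&(x<1)&(abs(y)<0.6)
    comps(near&(H>5)&(H<17)&(S>200)&(V>150)&(zz>-.01),'orange')
    comps(near&(H>5)&(H<17)&(S>200)&(V>120)&(zz>0.074),'orange top',10)
    comps(near&(H<15)&(S>100)&(V<150)&(zz>0.062)&(zz<.072),'brown top')
    comps(near&(H>20)&(H<32)&(S>150)&(zz<.1),'yellow',10)
    comps(near&(H>10)&(H<26)&(S>40)&(S<170)&(zz>.063)&(zz<.073),'wood top')
    comps(near&(S<60)&(V>150)&(zz>.05),'white')
    comps(near&(H>90)&(H<115)&(S>60)&(V>100)&(zz>.01),'blue')
E
python3 m.py
```

```text
scene
orange[186. 229.] 79 c [ 579.1 -275.2] s [17.  77.1] a 87.87 z [39.4 50.7 73.2]
brown top[196. 188.] 250 c [ 477.3 -321. ] s [120.1  20.8] a 9.89 z [64.6 68.1 71.5]
brown top[207. 192.] 308 c [ 479.  -288.1] s [137.4  21.5] a 11.25 z [63.1 68.  71.1]
yellow[448. 250.] 35 c [360.7 308.6] s [18.4 12.4] a 85.09 z [66.4 69.1 72.5]
yellow[435. 279.] 173 c [426.9 305.8] s [  9.3 117.1] a 87.84 z [38.5 41.4 47.2]
wood top[196. 188.] 199 c [ 477.1 -320.7] s [120.3  21.7] a 11.47 z [64.5 68.2 71.6]
wood top[206. 192.] 246 c [ 471.9 -289.8] s [119.6  21.4] a 10.55 z [64.1 68.2 71.6]
wood top[402. 255.] 433 c [418.3 218.6] s [ 19.7 133.2] a 87.42 z [64.6 68.1 71.3]
wood top[416. 261.] 593 c [418.4 252.4] s [ 29.2 133.4] a 88.5 z [64.7 68.  71.1]
wood top[437. 271.] 1077 c [420.3 302.4] s [ 56.4 135.3] a 87.76 z [64.5 68.  71.2]
white[279.  17.] 669 c [499.8 -47.7] s [21.7 39. ] a 84.9 z [586.5 622.6 641.7]
white[368.  31.] 2390 c [474.8  63.5] s [ 47.5 109.3] a 85.89 z [571.5 628.5 660.6]
white[513.   4.] 33 c [208.9 230. ] s [ 3.4 18.5] a 72.44 z [550.4 563.4 573. ]
white[260. 113.] 1134
[... 3758 characters left out ...]
.  12.] 459 c [616.9 -78.7] s [14.3 84.2] a 83.17 z [548.6 577.8 598.2]
blue[316.  79.] 65 c [589.4 -19.3] s [23.3 71.2] a 28.94 z [422.5 426.  428.2]
blue[315. 101.] 296 c [607.7  -7.2] s [70.3 70. ] a 85.8 z [336.4 372.3 393.1]
blue[204. 182.] 290 c [423.4 231.2] s [13.1 97.1] a 87.43 z [ 68.   91.4 109.5]
blue[380. 220.] 470 c [ 730.8 -170.1] s [43.3 66.5] a 39.11 z [10.9 37.1 70.3]
blue[499. 303.] 2229 c [ 708.  -531.2] s [ 67.6 248.6] a 89.9 z [11.1 36.6 68.5]
blue[547. 298.] 65 c [ 811.2 -593.7] s [31.9 11.6] a 8.29 z [10.3 21.4 45.9]
blue[527. 320.] 73 c [ 709.3 -595.3] s [32.7 12.1] a 9.26 z [10.1 22.3 50.2]
blue[505. 345.] 75 c [ 609.4 -594. ] s [30.6 12. ] a 2.13 z [10.7 21.2 50.5]
```

View pics/wrist0.png

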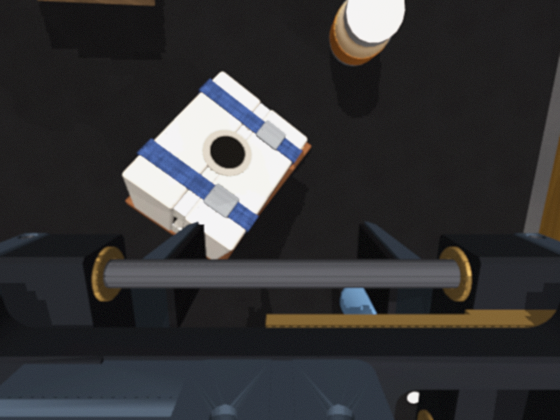

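The wrist view shows the mould top with its pour hole at (228,152); the gap's top shows at about (180,222). Next come precise fits of the mould face, gauge handle and slot.

```bash
cat > m2.py <<'E'
from h import *
def load(n):
    z=np.load(n+'0.npz'); p,d,R,t=[z[k] for k in 'pdRt']; m=eyes.camera_model(n); X=cloud(d,m,R,t)
    h=cv2.cvtColor(p,cv2.COLOR_RGB2HSV).astype(int); return p,d,R,t,m,X,h
p,d,R,t,m,X,h=load('side')
# mould face: white comp around gap
W=((h[...,1]<60)&(h[...,2]>150)&(d>0)); W[:170]=0;W[225:]=0;W[:,:260]=0;W[:,320:]=0
P=X[W]; n0=np.array([-.49,-.65,.57])
best=None; rng=np.random.default_rng(0)
for _ in range(500):
    a=P[rng.choice(len(P),3,False)]; n=np.cross(a[1]-a[0],a[2]-a[0]); n/=np.linalg.norm(n)+1e-9
    if abs(n@n0)<.9: continue
    k=abs((P-a[0])@n)<.003
    if best is None or k.sum()>best.sum(): best=k
Q=P[best]; c=Q.mean(0); n=np.linalg.svd(Q-c)[2][2]; n*=np.sign(n@n0)
print('face',best.sum(),len(P),c,n,'elev',np.degrees(np.arcsin(n[2])),'yaw',np.degrees(np.arctan2(n[1],n[0])))
I=p[160:245,250:330,::-1]; cv2.imwrite('pics/c1.png',cv2.resize(I,None,fx=7,fy=7,interpolation=cv2.INTER_NEAREST))
# gap: dark pixels within
D=(h[...,2]<90).astype(np.uint8); D[:170]=0;D[212:]=0;D[:,:275]=0;D[:,305:]=0
k,l,st,ce=cv2.connectedComponentsWithStats(D)
for i in range(1,k):
    if st[i,4]<15: continue
    u,v=ce[i]; ray=R@np.array([(u-m['cx'])/m['fx'],(v-m['cy'])/m['fy'],1]); s=((c-t)@n)/(ray@n); print('gap',st[i],ce[i],t+s*ray)
# gauge handle
for nm in ['scene','side']:
    p,d,R,t,m,X,h=load(nm)
    O=(h[...,0]>4)&(h[...,0]<22)&(h[...,1]>190)&(h[...,2]>110)&(d>0)&(X[...,1]<-.2)&(X[...,1]>-.36)&(X[...,2]>.03)&(X[...,0]>.5)&(X[...,0]<.68)
    k,l,st,ce=cv2.connectedComponentsWithStats(O.astype(np.uint8)); O=l==1+np.argmax(st[1:,4]); P=X[O]
    B=(h[...,1]<70)&(h[...,2]>90)&(d>0)&(abs(X[...,2]-.074)<.006)&(X[...,0]>.4)&(X[...,0]<.56)&(X[...,1]<-.25)&(X[...,1]>-.33)
    Bp=X[B]; a=np.radians(11); e=np.array([np.cos(a),np.sin(a)]); f=np.array([-e[1],e[0]]); o=np.array([.4755,-.3053])
    for q,w in ((P,'handle'),(P[P[:,2]>.074],'htop'),(Bp,'blade')):
        if len(q)<5: continue
        vx,vy,_,_=cv2.fitLine((q[:,:2]*1000).astype(np.float32),cv2.DIST_HUBER,0,.01,.01).ravel()
        print(nm,w,len(q),q.mean(0),'yaw',np.degrees(np.arctan2(vy,vx)),'x',np.percentile((q[:,:2]-o)@e,[0,3,97,100]).round(4),'y',np.percentile((q[:,:2]-o)@f,[3,50,97]).round(4),'z',np.percentile(q[:,2],[3,97]).round(4))
E
python3 m2.py
```

```text
face 1015 1427 [ 0.53093407 -0.01361642  0.12607063] [-0.49500234 -0.64711268  0.57984297] elev 35.43949844364381 yaw -127.41381824444572
gap [275 170   7   6  42] [278.  172.5] [0.52779757 0.0311624  0.17336682]
gap [301 170   4   5  16] [302.875 171.875] [ 0.58003838 -0.0084734   0.17372985]
gap [289 188   2  12  24] [289.5 193.5] [ 0.53125638 -0.01214359  0.12798948]
scene handle 305 [ 0.57989215 -0.27966804  0.06554119] yaw 9.922452 x [0.0632 0.0686 0.1434 0.145 ] y [-0.0074  0.009   0.0116] z [0.041  0.0807]
scene htop 121 [ 0.56943329 -0.28585769  0.07798174] yaw 2.4653153 x [0.0632 0.0684 0.1371 0.1427] y [-0.0078  0.      0.0114] z [0.0746 0.0812]
scene blade 110 [ 0.48401088 -0.30240492  0.07311718] yaw 10.698059 x [-0.0474 -0.044   0.0582  0.0605] y [-0.0023  0.0015  0.0042] z [0.0685 0.078 ]
side handle 215 [ 0.56932933 -0.29273854  0.07157407] yaw 7.1597533 x [0.0605 0.0636 0.1346 0.1372] y [-0.0107 -0.0081  0.0066] z [0.045  0.0806]
side htop 134 [ 0.56494223 -0.29105912  0.07799639] yaw 3.2763138 x [0.0605 0.064  0.1319 0.1361] y [-0.0101 -0.0043  0.007 ] z [0.075  0.0807]
side blade 138 [ 0.47726407 -0.30596697  0.07298979] yaw 11.408323 x [-0.057  -0.0478  0.0572  0.0634] y [-0.0042 -0.0013  0.0044] z [0.0684 0.0761]
```

View pics/c1.png

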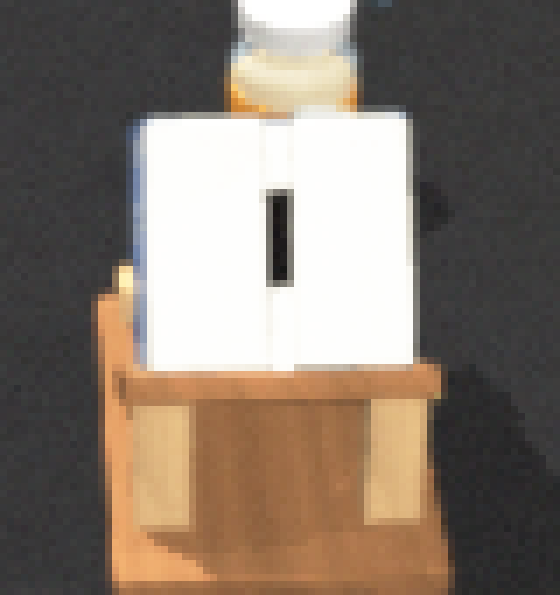

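The crop shows the gap upright at crop pixel (280,238), which is side pixel (289.4,193.5). That puts its centre at about (0.531, -0.0125, 0.128) with yaw -127.4°. Next I'll move above the handle.

Emit:
carry_out:
  targets:
    - {"offset":[-0.18,-1.0,0],"rotation":[0,0,0.79],"jaw":0}
    - {"offset":[-0.18,-1.0,0],"rotation":[0,0,0.79],"jaw":0}
    - {"offset":[-0.18,-1.0,0],"rotation":[0,0,0.79],"jaw":0}
    - {"offset":[-0.18,-1.0,0],"rotation":[0,0,0.79],"jaw":0}
    - {"offset":[-0.18,-1.0,0],"rotation":[0,0,0.79],"jaw":0}
    - {"offset":[-0.18,-1.0,0],"rotation":[0,0,0.79],"jaw":0}
    - {"offset":[-0.18,-1.0,0],"rotation":[0,0,0.79],"jaw":0}
    - {"offset":[-0.18,-1.0,0],"rotation":[0,0,0.79],"jaw":0}
    - {"offset":[-0.18,-1.0,0],"rotation":[0,0,0.79],"jaw":0}
    - {"offset":[-0.18,-1.0,0],"rotation":[0,0,0.79],"jaw":0}

```text
clock: 0.98
position: [0.5796, -0.2507, 0.2276]
tool_rot: [[-0.929, 0.371, -0.001], [0.371, 0.929, 0.0], [0.001, 0.0, -1.0]]
contact_force: [-0.1, 0.7, 0.8]
grip_width: 0.0912
gripper_force: 0.0
```

Emit:
carry_out:
  targets:
    - {"offset":[0,-0.14,-0.3],"rotation":[0,0,0.332],"jaw":0}
    - {"offset":[0,-0.14,-0.3],"rotation":[0,0,0.332],"jaw":0}
    - {"offset":[0,-0.14,-0.3],"rotation":[0,0,0.332],"jaw":0}
    - {"offset":[0,-0.14,-0.3],"rotation":[0,0,0.332],"jaw":0}
    - {"offset":[0,-0.14,-0.3],"rotation":[0,0,0.332],"jaw":0}
    - {"offset":[0,-0.14,-0.3],"rotation":[0,0,0.332],"jaw":0}
    - {"offset":[0,-0.14,-0.3],"rotation":[0,0,0.332],"jaw":0}

```text
clock: 1.57
position: [0.5802, -0.2849, 0.1533]
tool_rot: [[-0.991, -0.133, 0.0], [-0.133, 0.991, -0.0], [-0.0, -0.0, -1.0]]
contact_force: [0.5, 0.4, -0.1]
grip_width: 0.0912
gripper_force: 0.0
```

Run:
```python
from h import *
s=r.state(); print(s['clock'],s['position'],s['tool_rot'].round(4),s['joints'])
p,d,m,R,t=cam('wrist'); np.savez('wrist1.npz',p=p,d=d,R=R,t=t); cv2.imwrite('pics/w1.png',p[:,:,::-1])
X=cloud(d,m,R,t); h=cv2.cvtColor(p,cv2.COLOR_RGB2HSV).astype(int)
O=(h[...,0]>4)&(h[...,0]<22)&(h[...,1]>190)&(h[...,2]>110)&(d>0)&(X[...,2]>.07)&(X[...,2]<.09)
k,l,st,ce=cv2.connectedComponentsWithStats(O.astype(np.uint8)); O=l==1+np.argmax(st[1:,4])
P=X[O]; print(len(P),cv2.minAreaRect((P[:,:2]*1000).astype(np.float32)),np.median(P[:,2]),P.mean(0))
```

```text
1.5667 [ 0.58018098 -0.28493558  0.15325686] [[-9.912e-01 -1.326e-01  5.000e-04]
 [-1.326e-01  9.912e-01 -3.000e-04]
 [-5.000e-04 -3.000e-04 -1.000e+00]] [-5.48866286e-01  5.96684942e-01  1.37433982e+00  2.87867734e-05
  1.17000577e+00 -2.25263185e+00]Traceback (most recent call last):
  File "<stdin>", line 6, in <module>
    return _wrapfunc(a, 'argmax', axis=axis, out=out, **kwds)
    return bound(*args, **kwds)
ValueError: attempt to get argmax of an empty sequence
```

View pics/w1.png

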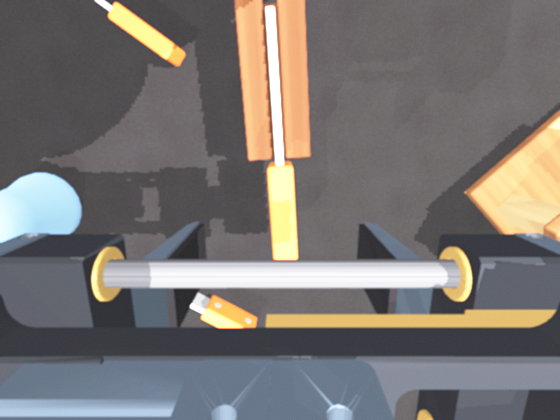

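The wrist view shows the handle from (281,165) to (285,260), between the open fingers, with the blade running back to (270,8). I'll ray-cast it.

```bash
cat > m3.py <<'E'
from h import *
import sys
z=np.load('wrist1.npz'); p,d,R,t=[z[k] for k in 'pdRt']; m=eyes.camera_model('wrist')
h=cv2.cvtColor(p,cv2.COLOR_RGB2HSV).astype(int)
def cast(uv,zp):
    uv=np.atleast_2d(uv).astype(float); c=np.c_[(uv[:,0]-m['cx'])/m['fx'],(uv[:,1]-m['cy'])/m['fy'],np.ones(len(uv))]@R.T
    return t+c*((zp-t[2])/c[:,2])[:,None]
def go(M,zp,name):
    k,l,st,ce=cv2.connectedComponentsWithStats(M.astype(np.uint8)); i=1+np.argmax(st[1:,4])
    v,u=np.nonzero(l==i); P=cast(np.c_[u,v],zp)
    (c,s,a)=cv2.minAreaRect((P[:,:2]*1000).astype(np.float32)); print(name,st[i],np.round(c,1),np.round(s,1),round(a,2))
    f=cv2.fitLine((P[:,:2]*1000).astype(np.float32),cv2.DIST_L2,0,.01,.01).ravel(); print(' line',f[2:],np.degrees(np.arctan2(f[1],f[0])), P[:,:2].mean(0))
    return P
O=(h[...,0]>8)&(h[...,0]<32)&(h[...,1]>120)&(h[...,2]>150); w=np.zeros_like(O); w[155:262,255:310]=1
print('depth ok',(d[165:258,272:294]>0).mean())
P=go(O&w,.078,'handle')
B=(h[...,1]<60)&(h[...,2]>150); w[:]=0; w[0:166,255:300]=1
go(B&w,.074,'blade')
E
python3 m3.py
```

```text
depth ok 0.9956011730205279
handle [267 162   9  98 182] [ 574.8 -295.1] [79.6  6.2] 7.35
 line [ 569.66077 -296.32364] 9.204122 [ 0.56966078 -0.29632365]
blade [ 264    5   21  161 1690] [ 483.3 -304.2] [110.2   7.9] 11.31
 line [ 480.5687  -304.71762] 11.162024 [ 0.48056869 -0.30471761]
```

Emit:
carry_out:
  targets:
    - {"offset":[-0.015,-0.004,-0.1],"rotation":[0,0,0.04],"jaw":0}
    - {"offset":[-0.015,-0.004,-0.2],"rotation":[0,0,0.04],"jaw":0}
    - {"offset":[-0.015,-0.004,-0.3],"rotation":[0,0,0.04],"jaw":0}
    - {"offset":[-0.015,-0.004,-0.37],"rotation":[0,0,0.04],"jaw":0}
    - {"offset":[-0.015,-0.004,-0.405],"rotation":[0,0,0.04],"jaw":0}
    - {"offset":[-0.015,-0.004,-0.405],"rotation":[0,0,0.04],"jaw":0}
    - {"offset":[-0.015,-0.004,-0.405],"rotation":[0,0,0.04],"jaw":0}

```text
clock: 2.2
position: [0.5766, -0.2861, 0.0522]
tool_rot: [[-0.98, -0.197, 0.0], [-0.197, 0.98, -0.0], [-0.0, -0.0, -1.0]]
contact_force: [-0.0, -2.0, 0.4]
grip_width: 0.0909
gripper_force: 0.0
```

Emit:
carry_out:
  targets:
    - {"offset":[0,0,0],"rotation":[0,0,0],"jaw":1}
    - {"offset":[0,0,0],"rotation":[0,0,0],"jaw":1}
    - {"offset":[0,0,0],"rotation":[0,0,0],"jaw":1}
    - {"offset":[0,0,0],"rotation":[0,0,0],"jaw":1}
    - {"offset":[0,0,0],"rotation":[0,0,0],"jaw":1}
    - {"offset":[0,0,0],"rotation":[0,0,0],"jaw":1}
    - {"offset":[0,0,0],"rotation":[0,0,0],"jaw":1}
    - {"offset":[0,0,0],"rotation":[0,0,0],"jaw":1}
    - {"offset":[0,0,0],"rotation":[0,0,0],"jaw":1}
  newtons: 50

```text
clock: 2.95
position: [0.5762, -0.286, 0.0516]
tool_rot: [[-0.98, -0.198, -0.0], [-0.198, 0.98, 0.0], [0.0, 0.0, -1.0]]
contact_force: [-0.8, 0.4, -0.6]
grip_width: 0.034
gripper_force: 0.0
```

Emit:
carry_out:
  targets:
    - {"offset":[0,0,0],"rotation":[0,0,0],"jaw":1}
    - {"offset":[0,0,0],"rotation":[0,0,0],"jaw":1}
    - {"offset":[0,0,0],"rotation":[0,0,0],"jaw":1}
    - {"offset":[0,0,0],"rotation":[0,0,0],"jaw":1}
    - {"offset":[0,0,0],"rotation":[0,0,0],"jaw":1}
    - {"offset":[0,0,0],"rotation":[0,0,0],"jaw":1}

```text
clock: 3.45
position: [0.5762, -0.2859, 0.0516]
tool_rot: [[-0.98, -0.198, -0.0], [-0.198, 0.98, 0.0], [0.0, 0.0, -1.0]]
contact_force: [-0.2, 0.6, -0.3]
grip_width: 0.0198
gripper_force: 50.0
```

Emit:
carry_out:
  targets:
    - {"offset":[0,0,0.1],"rotation":[0,0,0],"jaw":1}
    - {"offset":[0,0,0.2],"rotation":[0,0,0],"jaw":1}
    - {"offset":[0,0,0.3],"rotation":[0,0,0],"jaw":1}
    - {"offset":[0,0,0.45],"rotation":[0,0,0],"jaw":1}
    - {"offset":[0,0,0.6],"rotation":[0,0,0],"jaw":1}
    - {"offset":[0,0,0.75],"rotation":[0,0,0],"jaw":1}
    - {"offset":[0,0,0.8],"rotation":[0,0,0],"jaw":1}
    - {"offset":[0,0,0.8],"rotation":[0,0,0],"jaw":1}

```text
clock: 4.12
position: [0.5777, -0.2869, 0.2558]
tool_rot: [[-0.98, -0.198, 0.006], [-0.198, 0.98, -0.004], [-0.005, -0.005, -1.0]]
contact_force: [0.3, -0.0, -1.9]
grip_width: 0.0201
gripper_force: 50.0
```

Emit:
carry_out:
  targets:
    - {"offset":[-0.3,0.3,0.1],"rotation":[0,0,-0.75],"jaw":1}
    - {"offset":[-0.3,0.3,0.1],"rotation":[0,0,-0.75],"jaw":1}
    - {"offset":[-0.3,0.3,0.1],"rotation":[0,0,-0.75],"jaw":1}
    - {"offset":[-0.3,0.3,0.1],"rotation":[0,0,-0.75],"jaw":1}
    - {"offset":[-0.3,0.3,0.1],"rotation":[0,0,-0.75],"jaw":1}
    - {"offset":[-0.3,0.3,0.1],"rotation":[0,0,-0.75],"jaw":1}
    - {"offset":[-0.3,0.3,0.1],"rotation":[0,0,-0.75],"jaw":1}
    - {"offset":[-0.3,0.3,0.1],"rotation":[0,0,-0.75],"jaw":1}
    - {"offset":[-0.3,0.3,0.1],"rotation":[0,0,-0.75],"jaw":1}
    - {"offset":[-0.3,0.3,0.1],"rotation":[0,0,-0.75],"jaw":1}

```text
clock: 4.95
position: [0.5007, -0.2107, 0.2752]
tool_rot: [[-0.552, 0.834, -0.002], [0.834, 0.552, 0.001], [0.002, -0.001, -1.0]]
contact_force: [0.1, 0.9, -2.6]
grip_width: 0.0199
gripper_force: 50.0
```

Emit:
carry_out:
  targets:
    - {"offset":[-0.25,0.32,0.1],"rotation":[0,0,-0.75],"jaw":1}
    - {"offset":[-0.25,0.32,0.1],"rotation":[0,0,-0.75],"jaw":1}
    - {"offset":[-0.25,0.32,0.1],"rotation":[0,0,-0.75],"jaw":1}
    - {"offset":[-0.25,0.32,0.1],"rotation":[0,0,-0.75],"jaw":1}
    - {"offset":[-0.25,0.32,0.1],"rotation":[0,0,-0.75],"jaw":1}
    - {"offset":[-0.25,0.32,0.1],"rotation":[0,0,-0.75],"jaw":1}
    - {"offset":[-0.25,0.32,0.1],"rotation":[0,0,-0.75],"jaw":1}
    - {"offset":[-0.25,0.32,0.1],"rotation":[0,0,-0.75],"jaw":1}
    - {"offset":[-0.25,0.32,0.1],"rotation":[0,0,-0.75],"jaw":1}
    - {"offset":[-0.25,0.32,0.1],"rotation":[0,0,-0.75],"jaw":1}

```text
clock: 5.78
position: [0.4381, -0.1308, 0.3003]
tool_rot: [[0.559, 0.829, -0.002], [0.829, -0.559, 0.001], [-0.001, -0.002, -1.0]]
contact_force: [1.1, -0.6, -1.9]
grip_width: 0.0196
gripper_force: 50.0
```

```bash
cat > tgt.py <<'E'
from h import *
from scipy.spatial.transform import Rotation as Ro
# frames of gauge goals; G = gauge origin in tool coords
G=np.array([.0396,0,-.0054]); F=np.diag([-1.,1,-1])
M=np.array([.531,-.0125,.128])
def frame(yaw,el):
    y=np.radians(yaw);e=np.radians(el);X=np.array([np.cos(e)*np.cos(y),np.cos(e)*np.sin(y),np.sin(e)])
    Y=np.cross([0,0,1],X);Y/=np.linalg.norm(Y); return np.c_[X,Y,np.cross(X,Y)]
def plan(o,Rg,G=G):
    s=r.state(); Q=s['tool_rot']; T=Rg@F; p=o-T@G
    print('clock',s['clock'],'pos',s['position'].round(4),'goal',p.round(4))
    print('offset',((p-s['position'])/.25).round(3),'rotation',(Ro.from_matrix(T@Q.T).as_rotvec()/(np.pi/2)).round(4),'F',s['contact_force'].round(1),'j',s['joints'].round(2))
RM=frame(-127.3,35)
E
python3 -c "
from tgt import *
plan(M+RM[:,0]*.14,RM)"
```

```text
clock 5.7833 pos [ 0.4381 -0.1308  0.3003] goal [ 0.44   -0.132   0.2266]
offset [ 0.007 -0.005 -0.295] rotation [-0.3165  0.2254 -0.0352] F [ 1.1 -0.6 -1.9] j [-0.42  0.18  1.63 -0.    1.34  0.17]
```

Emit:
carry_out:
  targets:
    - {"offset":[0.007,-0.005,0],"rotation":[-0.316,0.225,-0.035],"jaw":1}
    - {"offset":[0.007,-0.005,0],"rotation":[-0.316,0.225,-0.035],"jaw":1}
    - {"offset":[0.007,-0.005,0],"rotation":[-0.316,0.225,-0.035],"jaw":1}
    - {"offset":[0.007,-0.005,-0.05],"rotation":[-0.316,0.225,-0.035],"jaw":1}
    - {"offset":[0.007,-0.005,-0.12],"rotation":[-0.316,0.225,-0.035],"jaw":1}
    - {"offset":[0.007,-0.005,-0.2],"rotation":[-0.316,0.225,-0.035],"jaw":1}
    - {"offset":[0.007,-0.005,-0.27],"rotation":[-0.316,0.225,-0.035],"jaw":1}
    - {"offset":[0.007,-0.005,-0.295],"rotation":[-0.316,0.225,-0.035],"jaw":1}
    - {"offset":[0.007,-0.005,-0.295],"rotation":[-0.316,0.225,-0.035],"jaw":1}
    - {"offset":[0.007,-0.005,-0.295],"rotation":[-0.316,0.225,-0.035],"jaw":1}

```text
clock: 6.62
position: [0.4403, -0.1325, 0.228]
tool_rot: [[0.49, 0.8, -0.346], [0.657, -0.6, -0.456], [-0.573, -0.003, -0.82]]
contact_force: [-0.2, 0.6, -1.6]
grip_width: 0.02
gripper_force: 50.0
```

Run:
```python
from tgt import *
plan(M+RM[:,0]*.14,RM)
a=[]
for n in ['wrist','side']:
    p,d,m,R,t=cam(n); np.savez(n+'2.npz',p=p,d=d,R=R,t=t)
    if n=='side': p=cv2.resize(p[130:270,200:390],(570,420),interpolation=cv2.INTER_NEAREST)
    cv2.imwrite(f'pics/{n}2.png',p[:,:,::-1])
```

```text
clock 6.6167 pos [ 0.4403 -0.1325  0.228 ] goal [ 0.44   -0.132   0.2266]
offset [-0.001  0.002 -0.006] rotation [-0.0019 -0.0012 -0.0048] F [-0.2  0.6 -1.6] j [-0.07  0.47  1.59 -0.5   1.47  0.73]
```

View pics/wrist2.png

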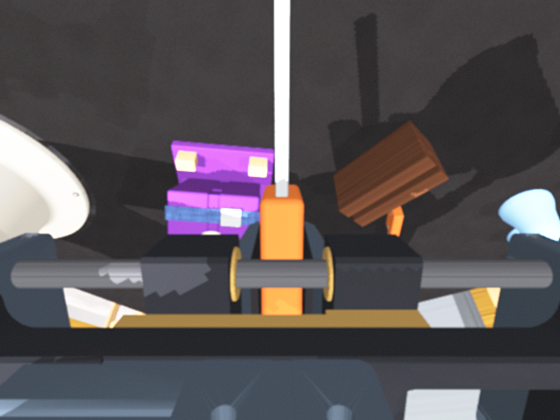

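View pics/side2.png

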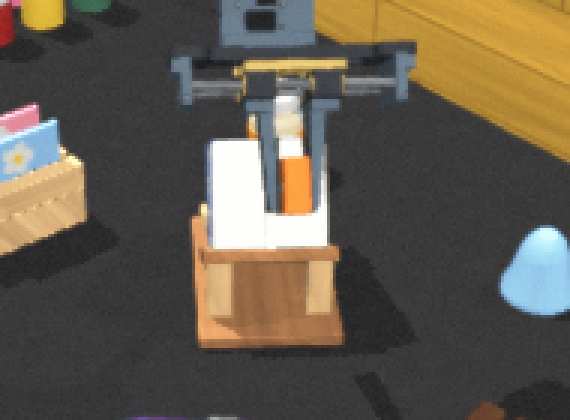

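The wrist view shows the blade straight along the hand at column 282. The side view shows the handle end at crop (296,185), in front of the mould face. I'll check the handle's projection against the commanded pose.

```bash
cat > chk.py <<'E'
from tgt import *
z=np.load('side2.npz'); p,d,R,t=[z[k] for k in 'pdRt']; m=eyes.camera_model('side')
s=r.state(); Q=s['tool_rot']; Rg=Q@F; o=s['position']+Q@G
print('gauge in mould (mm)',(RM.T@(o-M)*1000).round(1))
def pj(P):
    c=(np.atleast_2d(P)-t)@R; return np.c_[c[:,0]/c[:,2]*m['fx']+m['cx'],c[:,1]/c[:,2]*m['fy']+m['cy']]
end=[o+Rg@np.array([.08,a*.010,b*.021]) for a in(-1,1) for b in(-1,1)]
sh=[o+Rg@np.array([0,a*.010,b*.021]) for a in(-1,1) for b in(-1,1)]
print('pred end',pj(end).round(1).tolist(),'\nsh',pj(sh).round(1).tolist())
h=cv2.cvtColor(p,cv2.COLOR_RGB2HSV).astype(int)
O=(h[...,0]>4)&(h[...,0]<20)&(h[...,1]>170)&(h[...,2]>140); O[:170]=0;O[212:]=0;O[:,:288]=0;O[:,:]&=True;O[:,312:]=0
v,u=np.nonzero(O); print('obs orange u',u.min(),u.max(),'v',v.min(),v.max(),'mean',u.mean(),v.mean())
for row in range(184,200,4): print(row,np.nonzero(O[row])[0][[0,-1]], p[row,290:308].tolist() if row==192 else '')
print('mm/px',np.linalg.norm(np.array(end[0])-t)/m['fx']*1000)
X=cloud(d,m,R,t); E=X[O]; e=(E-o)@Rg; print('orange cloud in gauge frame med',np.median(e,0).round(4), np.percentile(e,[5,95],axis=0).round(4).tolist())
# blade in wrist
z=np.load('wrist2.npz'); p,d,R,t=[z[k] for k in 'pdRt']; m=eyes.camera_model('wrist')
X=(cloud(d,m,R,t)-o)@Rg
h=cv2.cvtColor(p,cv2.COLOR_RGB2HSV).astype(int); B=(h[...,1]<60)&(h[...,2]>150)&(d>0); B[185:]=0;B[:,:265]=0;B[:,300:]=0
q=X[B]
for a,b in((-.11,-.08),(-.08,-.05),(-.05,-.02),(-.02,0.01)):
    k=(q[:,0]>a)&(q[:,0]<b); print(a,k.sum(),np.median(q[k],0).round(4))
O=(h[...,0]>4)&(h[...,0]<20)&(h[...,1]>170)&(h[...,2]>140)&(d>0); O[:180]=0;O[250:]=0;O[:,:255]=0;O[:,310:]=0
q=X[O]; print('handle',len(q),np.percentile(q,[2,50,98],axis=0).round(4).tolist())
E
python3 chk.py
```

```text
gauge in mould (mm) [141.3   0.7   1.9]
pred end [[294.1, 201.3], [293.6, 181.6], [303.4, 201.0], [302.9, 181.4]] 
sh [[290.7, 201.1], [290.2, 182.9], [299.3, 200.9], [298.9, 182.7]]
obs orange u 294 303 v 174 200 mean 298.44444444444446 191.43859649122808
184 [294 302] 
188 [294 302] 
192 [295 303] [[106, 123, 139], [105, 121, 135], [77, 83, 89], [93, 85, 81], [174, 113, 71], [243, 142, 60], [252, 162, 67], [253, 165, 69], [253, 165, 70], [252, 163, 68], [252, 163, 65], [252, 161, 65], [251, 158, 65], [219, 127, 71], [119, 115, 125], [107, 124, 141], [141, 155, 161], [238, 236, 231]]
196 [294 303] 
mm/px 2.1336835061176616
orange cloud in gauge frame med [ 0.0801 -0.0004 -0.0013] [[0.076, -0.0093, -0.0166], [0.0831, 0.0094, 0.0177]]
-0.11 49 [-0.0914 -0.0074 -0.1939]
-0.08 1219 [-0.0652  0.0008  0.0151]
-0.05 1054 [-0.0354  0.0004  0.0151]
-0.02 465 [-0.0126  0.0005  0.0151]
handle 998 [[0.0001, -0.0092, -0.0138], [0.0025, 0.0009, 0.0179], [0.024, 0.0107, 0.0199]]
```

```bash
python3 -c "
from tgt import *
plan(M+RM[:,0]*.115,RM)
print((RM[:,0]*.025/.25).round(4))"
```

```text
clock 6.7167 pos [ 0.4408 -0.1325  0.2288] goal [ 0.4524 -0.1157  0.2123]
offset [ 0.046  0.067 -0.066] rotation [-0.0018  0.0002 -0.0046] F [-0.8  0.3 -1.1] j [-0.07  0.47  1.59 -0.5   1.47  0.73]
[-0.0496 -0.0652  0.0574]
```

Emit:
carry_out:
  targets:
    - {"offset":[0.02,0.03,-0.03],"rotation":[-0.002,0,-0.005],"jaw":1}
    - {"offset":[0.046,0.067,-0.066],"rotation":[-0.002,0,-0.005],"jaw":1}
    - {"offset":[0.046,0.067,-0.066],"rotation":[-0.002,0,-0.005],"jaw":1}
    - {"offset":[0.046,0.067,-0.066],"rotation":[-0.002,0,-0.005],"jaw":1}
    - {"offset":[0.046,0.067,-0.066],"rotation":[-0.002,0,-0.005],"jaw":1}

```text
clock: 7.13
position: [0.4521, -0.1153, 0.2113]
tool_rot: [[0.495, 0.796, -0.349], [0.652, -0.606, -0.457], [-0.575, -0.001, -0.818]]
contact_force: [-0.5, -0.2, -1.6]
grip_width: 0.02
gripper_force: 50.0
```

```bash
python3 -c "
from tgt import *
plan(M+RM[:,0]*.115,RM)"
```

```text
clock 7.1333 pos [ 0.4521 -0.1153  0.2113] goal [ 0.4524 -0.1157  0.2123]
offset [ 0.001 -0.002  0.004] rotation [ 0.0002 -0.0009 -0.0003] F [-0.5 -0.2 -1.6] j [-0.04  0.51  1.57 -0.49  1.46  0.77]
```

Emit:
carry_out:
  targets:
    - {"offset":[0.02,0.025,-0.02],"rotation":[0,0,0],"jaw":1}
    - {"offset":[0.04,0.051,-0.043],"rotation":[0,0,0],"jaw":1}
    - {"offset":[0.06,0.077,-0.066],"rotation":[0,0,0],"jaw":1}
    - {"offset":[0.08,0.103,-0.089],"rotation":[0,0,0],"jaw":1}
    - {"offset":[0.08,0.103,-0.089],"rotation":[0,0,0],"jaw":1}

```text
clock: 7.55
position: [0.4728, -0.0884, 0.1878]
tool_rot: [[0.495, 0.796, -0.349], [0.652, -0.605, -0.456], [-0.574, -0.002, -0.819]]
contact_force: [0.3, -0.7, -2.9]
grip_width: 0.0202
gripper_force: 50.0
```

```bash
python3 -c "
from tgt import *
s=r.state(); print((RM.T@(s['position']+s['tool_rot']@G-M)*1000).round(1),(RM.T@s['contact_force']).round(1),s['moment'].round(2))
plan(M+RM[:,0]*.012,RM)
p,d,m,R,t=cam('side'); cv2.imwrite('pics/side3.png',cv2.resize(p[140:240,220:370,::-1],(600,400)))"
```

```text
[73.1 -0.4 -0.6] [-1.3  0.7 -2.6] [ 0.31 -0.17 -0.02]
clock 7.55 pos [ 0.4728 -0.0884  0.1878] goal [ 0.5035 -0.0486  0.1532]
offset [ 0.123  0.159 -0.138] rotation [-0.0001 -0.0013 -0.0006] F [ 0.3 -0.7 -2.9] j [ 0.01  0.56  1.54 -0.47  1.46  0.81]
```

Emit:
carry_out:
  targets:
    - {"offset":[0.025,0.032,-0.028],"rotation":[0,0,0],"jaw":1}
    - {"offset":[0.05,0.064,-0.056],"rotation":[0,0,0],"jaw":1}
    - {"offset":[0.075,0.097,-0.084],"rotation":[0,0,0],"jaw":1}
    - {"offset":[0.1,0.13,-0.112],"rotation":[0,0,0],"jaw":1}
    - {"offset":[0.122,0.159,-0.138],"rotation":[0,0,0],"jaw":1}
    - {"offset":[0.122,0.159,-0.138],"rotation":[0,0,0],"jaw":1}

```text
clock: 8.1
position: [0.5033, -0.0485, 0.153]
tool_rot: [[0.494, 0.796, -0.349], [0.652, -0.605, -0.457], [-0.575, -0.002, -0.818]]
contact_force: [-1.0, 0.4, -1.7]
grip_width: 0.0194
gripper_force: 50.0
```

```bash
python3 -c "
from tgt import *
s=r.state(); print((RM.T@(s['position']+s['tool_rot']@G-M)*1000).round(1),(RM.T@s['contact_force']).round(1),s['moment'].round(2))
plan(M-RM[:,0]*.002,RM)"
```

```text
[12.  -0.3 -0.2] [-0.7 -1.  -1.5] [ 0.33 -0.13 -0.03]
clock 8.1 pos [ 0.5033 -0.0485  0.153 ] goal [ 0.5105 -0.0395  0.1451]
offset [ 0.029  0.036 -0.032] rotation [-0.0001 -0.0014 -0.0007] F [-1.   0.4 -1.7] j [ 0.07  0.65  1.47 -0.45  1.47  0.87]
```

Emit:
carry_out:
  targets:
    - {"offset":[0.008,0.0104,-0.0092],"rotation":[0,0,0],"jaw":1}
    - {"offset":[0.014,0.0182,-0.0161],"rotation":[0,0,0],"jaw":1}
    - {"offset":[0.018,0.0234,-0.0207],"rotation":[0,0,0],"jaw":1}
    - {"offset":[0.022,0.0286,-0.0253],"rotation":[0,0,0],"jaw":1}
    - {"offset":[0.024,0.0312,-0.0276],"rotation":[0,0,0],"jaw":1}
    - {"offset":[0.024,0.0312,-0.0276],"rotation":[0,0,0],"jaw":1}
    - {"offset":[0.024,0.0312,-0.0276],"rotation":[0,0,0],"jaw":1}

```text
clock: 8.68
position: [0.5085, -0.0423, 0.1479]
tool_rot: [[0.496, 0.795, -0.349], [0.651, -0.606, -0.456], [-0.574, -0.001, -0.819]]
contact_force: [-0.2, 1.0, -2.4]
grip_width: 0.0199
gripper_force: 50.0
```

```bash
cat > st.py <<'E'
from tgt import *
s=r.state(); print((RM.T@(s['position']+s['tool_rot']@G-M)*1000).round(1),(RM.T@s['contact_force']).round(1),s['moment'].round(2))
E
python3 st.py
```

```text
[2.4 0.1 0.2] [-1.9 -0.7 -1.6] [ 0.34 -0.19  0.  ]
```

Emit:
carry_out:
  targets:
    - {"offset":[0.002,0.0026,-0.0023],"rotation":[0,0,0],"jaw":1}
    - {"offset":[0.004,0.0052,-0.0046],"rotation":[0,0,0],"jaw":1}
    - {"offset":[0.006,0.0078,-0.0069],"rotation":[0,0,0],"jaw":1}
    - {"offset":[0.006,0.0078,-0.0069],"rotation":[0,0,0],"jaw":1}
    - {"offset":[0.006,0.0078,-0.0069],"rotation":[0,0,0],"jaw":1}

```text
clock: 9.1
position: [0.51, -0.0404, 0.1461]
tool_rot: [[0.496, 0.795, -0.349], [0.651, -0.606, -0.457], [-0.575, -0.001, -0.818]]
contact_force: [-1.6, -2.2, 1.5]
grip_width: 0.0201
gripper_force: 50.0
```

```bash
python3 st.py
```

```text
[-0.6  0.1  0.2] [ 3.1  0.  -0.3] [0.05 0.02 0.07]
```

Emit:
carry_out:
  targets:
    - {"offset":[0.002,0.0026,-0.0023],"rotation":[0,0,0],"jaw":1}
    - {"offset":[0.002,0.0026,-0.0023],"rotation":[0,0,0],"jaw":1}
    - {"offset":[0.003,0.0039,-0.0034],"rotation":[0,0,0],"jaw":1}
    - {"offset":[0.003,0.0039,-0.0034],"rotation":[0,0,0],"jaw":1}

```text
clock: 9.43
position: [0.51, -0.0403, 0.1461]
tool_rot: [[0.495, 0.795, -0.35], [0.65, -0.606, -0.458], [-0.577, -0.001, -0.817]]
contact_force: [-6.2, -9.0, 11.2]
grip_width: 0.0197
gripper_force: 50.0
```

```bash
python3 st.py
```

```text
[-0.7  0.1  0.1] [15.3  0.5  2.9] [-1.64  1.23  0.04]
```

The force along the axis rose to 15 N and the gauge stopped moving, so the shoulder is home. I'll hold it there.

Emit:
carry_out:
  targets:
    - {"offset":[0,0,0],"rotation":[0,0,0],"jaw":1}
    - {"offset":[0,0,0],"rotation":[0,0,0],"jaw":1}
    - {"offset":[0,0,0],"rotation":[0,0,0],"jaw":1}
    - {"offset":[0,0,0],"rotation":[0,0,0],"jaw":1}
    - {"offset":[0,0,0],"rotation":[0,0,0],"jaw":1}
    - {"offset":[0,0,0],"rotation":[0,0,0],"jaw":1}
    - {"offset":[0,0,0],"rotation":[0,0,0],"jaw":1}
    - {"offset":[0,0,0],"rotation":[0,0,0],"jaw":1}
    - {"offset":[0,0,0],"rotation":[0,0,0],"jaw":1}

```text
clock: 10.18
position: [0.51, -0.0403, 0.1461]
tool_rot: [[0.495, 0.795, -0.35], [0.65, -0.606, -0.458], [-0.577, -0.001, -0.817]]
contact_force: [-6.0, -8.3, 11.6]
grip_width: 0.0197
gripper_force: 50.0
```

Emit:
carry_out:
  targets:
    - {"offset":[-0.01,-0.013,0.0115],"rotation":[0,0,0],"jaw":1}
    - {"offset":[-0.04,-0.052,0.046],"rotation":[0,0,0],"jaw":1}
    - {"offset":[-0.08,-0.104,0.092],"rotation":[0,0,0],"jaw":1}
    - {"offset":[-0.12,-0.157,0.138],"rotation":[0,0,0],"jaw":1}
    - {"offset":[-0.16,-0.21,0.184],"rotation":[0,0,0],"jaw":1}
    - {"offset":[-0.2,-0.262,0.23],"rotation":[0,0,0],"jaw":1}
    - {"offset":[-0.24,-0.315,0.276],"rotation":[0,0,0],"jaw":1}
    - {"offset":[-0.27,-0.355,0.312],"rotation":[0,0,0],"jaw":1}
    - {"offset":[-0.27,-0.355,0.45],"rotation":[0,0,0],"jaw":1}
    - {"offset":[-0.27,-0.355,0.6],"rotation":[0,0,0],"jaw":1}

```text
clock: 11.02
position: [0.4414, -0.1287, 0.2957]
tool_rot: [[0.495, 0.795, -0.352], [0.651, -0.607, -0.455], [-0.575, -0.004, -0.818]]
contact_force: [0.8, -0.5, -1.4]
grip_width: 0.0199
gripper_force: 50.0
```

```bash
cat > m4.py <<'E'
from tgt import *
# rack: yellow strip in scene + rack edges from both cameras
z=np.load('scene0.npz'); p,d,R,t=[z[k] for k in 'pdRt']; m=eyes.camera_model('scene'); h=cv2.cvtColor(p,cv2.COLOR_RGB2HSV).astype(int)
X=cloud(d,m,R,t)
Y=(h[...,0]>20)&(h[...,0]<32)&(h[...,1]>150)&(X[...,2]<.06)&(X[...,1]>.27)&(X[...,1]<.35)&(X[...,0]>.3)&(X[...,0]<.52)
v,u=np.nonzero(Y); c=np.c_[(u-m['cx'])/m['fx'],(v-m['cy'])/m['fy'],np.ones(len(u))]@R.T
P=t+c*((.040-t[2])/c[:,2])[:,None]; q=(P[:,:2]*1000).astype(np.float32)
f=cv2.fitLine(q,cv2.DIST_HUBER,0,.01,.01).ravel(); print('yellow',cv2.minAreaRect(q),f[2:],np.degrees(np.arctan2(f[1],f[0])))
for n in ['scene','side']:
    z=np.load(n+'0.npz'); p,d,R,t=[z[k] for k in 'pdRt']; m=eyes.camera_model(n); h=cv2.cvtColor(p,cv2.COLOR_RGB2HSV).astype(int); X=cloud(d,m,R,t)
    W=(d>0)&(abs(X[...,2]-.068)<.005)&(X[...,0]>.3)&(X[...,0]<.52)&(X[...,1]>.17)&(X[...,1]<.36)&(h[...,0]>8)&(h[...,0]<33)&(h[...,2]>110)
    W=cv2.morphologyEx(W.astype(np.uint8),cv2.MORPH_OPEN,np.ones((2,2)))>0
    v,u=np.nonzero(W); c=np.c_[(u-m['cx'])/m['fx'],(v-m['cy'])/m['fy'],np.ones(len(u))]@R.T
    P=t+c*((.068-t[2])/c[:,2])[:,None]; print(n,len(P),cv2.minAreaRect((P[:,:2]*1000).astype(np.float32)))
    B=(h[...,0]>90)&(h[...,0]<115)&(h[...,1]>60)&(X[...,2]>.104)&(X[...,2]<.116)&(X[...,1]>.17)&(X[...,1]<.36)&(X[...,0]>.3)&(X[...,0]<.52)
    if B.sum()>10: print('blue top',B.sum(),cv2.minAreaRect((X[B][:,:2]*1000).astype(np.float32)))
s=r.state();print(s['clock'],s['position'],s['contact_force'])
E
python3 m4.py
```

```text
yellow ((425.73370361328125, 306.6734619140625), (9.336249351501465, 117.67361450195312), 87.22126007080078) [427.7069 306.3829] -2.56813
scene 2124 ((421.616455078125, 272.7810974121094), (120.58687591552734, 135.44833374023438), 87.70668029785156)
blue top 107 ((424.0350341796875, 233.60006713867188), (6.511297225952148, 96.19002532958984), 87.91724395751953)
side 450 ((416.83416748046875, 258.12506103515625), (127.2289810180664, 133.9248504638672), 86.15304565429688)
blue top 61 ((422.42236328125, 230.38851928710938), (95.1860580444336, 10.085060119628906), 1.0443809032440186)
11.0167 [ 0.44138921 -0.12869901  0.29570348] [ 0.82758426 -0.46221294 -1.42774936]
```

```bash
python3 -c "
from tgt import *
Rg=frame(-85,0); plan(np.array([.44,.02,.30])+Rg@F@G,Rg)"
```

```text
clock 11.0167 pos [ 0.4414 -0.1287  0.2957] goal [0.44 0.02 0.3 ]
offset [-0.006  0.595  0.017] rotation [ 0.3826 -0.1136  0.4549] F [ 0.8 -0.5 -1.4] j [-0.06  0.4   1.5  -0.5   1.62  0.66]
```

Emit:
carry_out:
  targets:
    - {"offset":[-0.006,0.595,0.1],"rotation":[0.383,-0.114,0.455],"jaw":1}
    - {"offset":[-0.006,0.595,0.1],"rotation":[0.383,-0.114,0.455],"jaw":1}
    - {"offset":[-0.006,0.595,0.1],"rotation":[0.383,-0.114,0.455],"jaw":1}
    - {"offset":[-0.006,0.595,0.1],"rotation":[0.383,-0.114,0.455],"jaw":1}
    - {"offset":[-0.006,0.595,0.1],"rotation":[0.383,-0.114,0.455],"jaw":1}
    - {"offset":[-0.006,0.595,0.1],"rotation":[0.383,-0.114,0.455],"jaw":1}
    - {"offset":[-0.006,0.595,0.1],"rotation":[0.383,-0.114,0.455],"jaw":1}
    - {"offset":[-0.006,0.595,0.1],"rotation":[0.383,-0.114,0.455],"jaw":1}
    - {"offset":[-0.006,0.595,0.1],"rotation":[0.383,-0.114,0.455],"jaw":1}

```text
clock: 11.77
position: [0.441, 0.0195, 0.3208]
tool_rot: [[-0.088, 0.996, 0.006], [0.996, 0.088, 0.005], [0.004, 0.006, -1.0]]
contact_force: [0.1, -0.0, -1.3]
grip_width: 0.0197
gripper_force: 50.0
```

Emit:
carry_out:
  targets:
    - {"offset":[0.25,0.7,0],"rotation":[0,0,0.74],"jaw":1}
    - {"offset":[0.25,0.7,0],"rotation":[0,0,0.74],"jaw":1}
    - {"offset":[0.25,0.7,0],"rotation":[0,0,0.74],"jaw":1}
    - {"offset":[0.25,0.7,0],"rotation":[0,0,0.74],"jaw":1}
    - {"offset":[0.25,0.7,0],"rotation":[0,0,0.74],"jaw":1}
    - {"offset":[0.25,0.7,0],"rotation":[0,0,0.74],"jaw":1}
    - {"offset":[0.25,0.7,0],"rotation":[0,0,0.74],"jaw":1}
    - {"offset":[0.25,0.7,0],"rotation":[0,0,0.74],"jaw":1}
    - {"offset":[0.25,0.7,0],"rotation":[0,0,0.74],"jaw":1}
    - {"offset":[0.25,0.7,0],"rotation":[0,0,0.74],"jaw":1}

```text
clock: 12.6
position: [0.504, 0.1957, 0.32]
tool_rot: [[-0.95, 0.311, -0.001], [0.311, 0.95, 0.002], [0.002, 0.001, -1.0]]
contact_force: [0.6, -0.4, -2.0]
grip_width: 0.0201
gripper_force: 50.0
```

```bash
cat >> tgt.py <<'E'
H=np.array([.4265,.3055,.040]); RH=frame(-2.4,0)
E
python3 -c "
from tgt import *
plan(H+RH@[.064,-.04,.017+.12],RH)"
```

```text
clock 12.6 pos [0.504  0.1957 0.32  ] goal [0.5283 0.2612 0.1716]
offset [ 0.097  0.262 -0.594] rotation [-0.0011 -0.0009  0.1746] F [ 0.6 -0.4 -2. ] j [ 0.26  0.29  1.41  0.    1.43 -1.  ]
```

Emit:
carry_out:
  targets:
    - {"offset":[0.097,0.262,-0.15],"rotation":[-0.001,-0.001,0.175],"jaw":1}
    - {"offset":[0.097,0.262,-0.25],"rotation":[-0.001,-0.001,0.175],"jaw":1}
    - {"offset":[0.097,0.262,-0.4],"rotation":[-0.001,-0.001,0.175],"jaw":1}
    - {"offset":[0.097,0.262,-0.5],"rotation":[-0.001,-0.001,0.175],"jaw":1}
    - {"offset":[0.097,0.262,-0.55],"rotation":[-0.001,-0.001,0.175],"jaw":1}
    - {"offset":[0.097,0.262,-0.55],"rotation":[-0.001,-0.001,0.175],"jaw":1}
    - {"offset":[0.097,0.262,-0.55],"rotation":[-0.001,-0.001,0.175],"jaw":1}

```text
clock: 13.18
position: [0.5283, 0.2613, 0.1826]
tool_rot: [[-0.999, 0.048, -0.001], [0.048, 0.999, 0.001], [0.001, 0.001, -1.0]]
contact_force: [-0.1, -0.2, -1.6]
grip_width: 0.0196
gripper_force: 50.0
```

```bash
cat > rk.py <<'E'
from tgt import *
p,d,m,R,t=cam('wrist'); np.savez('wrist4.npz',p=p,d=d,R=R,t=t); cv2.imwrite('pics/w4.png',p[:,:,::-1])
h=cv2.cvtColor(p,cv2.COLOR_RGB2HSV).astype(int); X=cloud(d,m,R,t)
def cast(M,zp):
    v,u=np.nonzero(M); c=np.c_[(u-m['cx'])/m['fx'],(v-m['cy'])/m['fy'],np.ones(len(u))]@R.T
    return t+c*((zp-t[2])/c[:,2])[:,None]
Y=((h[...,0]>20)&(h[...,0]<33)&(h[...,1]>150)&(h[...,2]>100)&(d>0)&(abs(X[...,2]-.04)<.012)&(X[...,1]>.25)&(X[...,1]<.35)).astype(np.uint8)
k,l,st,ce=cv2.connectedComponentsWithStats(Y)
if k>1:
    P=cast(l==1+np.argmax(st[1:,4]),.04); print('yellow',st[1:,4].max(),cv2.minAreaRect((P[:,:2]*1000).astype(np.float32)))
s=r.state(); Q=s['tool_rot']; o=s['position']+Q@G; Rg=Q@F
e=(X-o)@Rg; B=(h[...,1]<60)&(h[...,2]>140)&(d>0)&(e[...,0]>-.1)&(e[...,0]<-.005)&(abs(e[...,1])<.012)&(abs(e[...,2]-.016)<.006)
q=e[B]; print('blade',len(q),np.median(q,0).round(4)); 
T=(d>0)&(abs(X[...,2]-.068)<.004)&(h[...,0]>8)&(h[...,0]<33)&(X[...,1]>.18)&(X[...,1]<.36)&(X[...,0]>.3)&(X[...,0]<.52)
P=(X[T]-H)@RH; print('top y hist (mm):',np.histogram(P[:,1],bins=np.arange(-.03,.034,.002))[0].tolist())
print('z',np.median(X[T][:,2]), o, np.degrees(np.arctan2(Rg[1,0],Rg[0,0])))
E
python3 rk.py
```

```text
yellow 829 ((426.60565185546875, 307.064453125), (5.835526466369629, 117.50513458251953), 87.73521423339844)
blade 2674 [-0.0461 -0.0012  0.0156]
top y hist (mm): [409, 370, 402, 365, 391, 378, 390, 375, 383, 387, 386, 367, 110, 29, 27, 28, 30, 393, 388, 374, 387, 377, 391, 369, 391, 369, 373, 61, 0, 0, 0]
z 0.06769048100356401 [0.4893925  0.26332202 0.18903492] -2.744501324618996
```

View pics/w4.png

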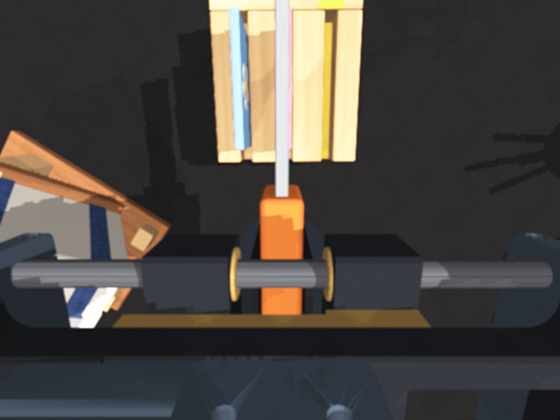

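The wrist view shows the gauge over the pink plaque's slot, with the yellow slot to its right at column 327. I'll use H=(0.4265, 0.305) and yaw -2.3°, and move above it.

```bash
cat >> tgt.py <<'E'
H=np.array([.4265,.3050,.040]); RH=frame(-2.3,0)
E
python3 -c "
from tgt import *
plan(H+RH@[.064,0,.017+.08],RH)"
```

```text
clock 13.2333 pos [0.529  0.2614 0.1837] goal [0.53   0.3008 0.1316]
offset [ 0.004  0.158 -0.208] rotation [-0.0012  0.0006  0.0049] F [ 1.3  0.2 -0.9] j [ 0.36  0.49  1.49  0.    1.16 -1.17]
```

Emit:
carry_out:
  targets:
    - {"offset":[0.004,0.08,0],"rotation":[-0.001,0.001,0.005],"jaw":1}
    - {"offset":[0.004,0.158,0],"rotation":[-0.001,0.001,0.005],"jaw":1}
    - {"offset":[0.004,0.158,-0.08],"rotation":[-0.001,0.001,0.005],"jaw":1}
    - {"offset":[0.004,0.158,-0.16],"rotation":[-0.001,0.001,0.005],"jaw":1}
    - {"offset":[0.004,0.158,-0.208],"rotation":[-0.001,0.001,0.005],"jaw":1}
    - {"offset":[0.004,0.158,-0.208],"rotation":[-0.001,0.001,0.005],"jaw":1}
    - {"offset":[0.004,0.158,-0.208],"rotation":[-0.001,0.001,0.005],"jaw":1}
    - {"offset":[0.004,0.158,-0.208],"rotation":[-0.001,0.001,0.005],"jaw":1}

```text
clock: 13.9
position: [0.5305, 0.301, 0.1325]
tool_rot: [[-0.999, 0.04, 0.001], [0.04, 0.999, 0.002], [-0.001, 0.002, -1.0]]
contact_force: [-0.8, 0.7, -2.0]
grip_width: 0.0196
gripper_force: 50.0
```

```bash
sed -i 's/w4.png/w5.png/' rk.py; python3 -c "
from tgt import *
plan(H+RH@[.064,0,.017+.034],RH)"; python3 rk.py
```

```text
clock 13.9 pos [0.5305 0.301  0.1325] goal [0.53   0.3008 0.0856]
offset [-0.002 -0.001 -0.188] rotation [-0.001   0.0005 -0.0004] F [-0.8  0.7 -2. ] j [ 0.42  0.57  1.49  0.    1.07 -1.11]
blade 2662 [-0.0456 -0.001   0.0166]
top y hist (mm): [481, 476, 495, 488, 480, 486, 487, 485, 476, 487, 496, 481, 84, 0, 0, 0, 0, 259, 488, 489, 490, 483, 475, 488, 489, 469, 495, 210, 0, 0, 0]
z 0.0676225360159571 [0.49090318 0.30257797 0.13787157] -2.2687920744427057
```

View pics/w5.png

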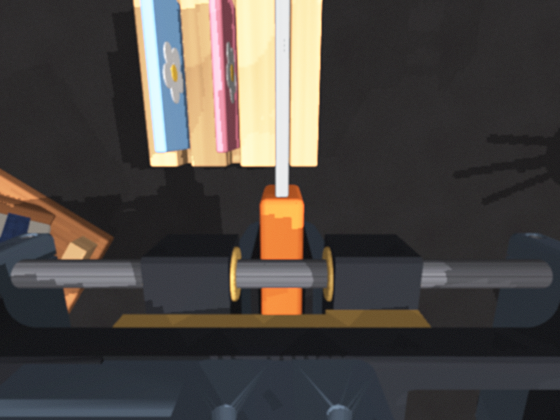

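The wrist view shows the blade over the slot, filling it at column 283, with the plaques clear on the left. I'll descend in stages.

Emit:
carry_out:
  targets:
    - {"offset":[-0.002,0.001,-0.08],"rotation":[-0.001,0,0],"jaw":1}
    - {"offset":[-0.002,0.001,-0.16],"rotation":[-0.001,0,0],"jaw":1}
    - {"offset":[-0.002,0.001,-0.2],"rotation":[-0.001,0,0],"jaw":1}
    - {"offset":[-0.002,0.001,-0.215],"rotation":[-0.001,0,0],"jaw":1}
    - {"offset":[-0.002,0.001,-0.23],"rotation":[-0.001,0,0],"jaw":1}
    - {"offset":[-0.002,0.001,-0.24],"rotation":[-0.001,0,0],"jaw":1}
    - {"offset":[-0.002,0.001,-0.24],"rotation":[-0.001,0,0],"jaw":1}

```text
clock: 14.53
position: [0.5293, 0.3011, 0.0711]
tool_rot: [[-0.999, 0.039, -0.001], [0.039, 0.999, -0.001], [0.001, -0.001, -1.0]]
contact_force: [-0.8, 0.8, -2.0]
grip_width: 0.0198
gripper_force: 50.0
```

```bash
cat > st2.py <<'E'
from tgt import *
s=r.state(); print((RH.T@(s['position']+s['tool_rot']@G-H)*1000).round(1),s['contact_force'].round(1),s['moment'].round(2),s['clock'])
plan(H+RH@[.064,0.0003,.017+.003],RH)
E
python3 st2.py
```

```text
[63.3  0.2 36.5] [-0.8  0.8 -2. ] [ 0.04 -0.19  0.  ] 14.5333
clock 14.5333 pos [0.5293 0.3011 0.0711] goal [0.53   0.3011 0.0546]
offset [ 0.003  0.    -0.066] rotation [ 0.0003 -0.0007 -0.0005] F [-0.8  0.8 -2. ] j [ 0.42  0.65  1.54  0.    0.95 -1.11]
```

Emit:
carry_out:
  targets:
    - {"offset":[0.002,0,-0.02],"rotation":[0,0,0],"jaw":1}
    - {"offset":[0.002,0,-0.04],"rotation":[0,0,0],"jaw":1}
    - {"offset":[0.002,0,-0.055],"rotation":[0,0,0],"jaw":1}
    - {"offset":[0.002,0,-0.066],"rotation":[0,0,0],"jaw":1}
    - {"offset":[0.002,0,-0.07],"rotation":[0,0,0],"jaw":1}
    - {"offset":[0.002,0,-0.07],"rotation":[0,0,0],"jaw":1}

```text
clock: 15.03
position: [0.5293, 0.3009, 0.0528]
tool_rot: [[-0.999, 0.039, -0.002], [0.039, 0.999, -0.001], [0.002, -0.001, -1.0]]
contact_force: [-0.6, -1.3, -2.5]
grip_width: 0.0197
gripper_force: 50.0
```

```bash
python3 st2.py
```

```text
[63.3 -0.  18.3] [-0.6 -1.3 -2.5] [ 0.13 -0.25 -0.  ] 15.0333
clock 15.0333 pos [0.5293 0.3009 0.0528] goal [0.53   0.3011 0.0546]
offset [0.003 0.001 0.007] rotation [ 0.0006 -0.0015 -0.0006] F [-0.6 -1.3 -2.5] j [ 0.42  0.68  1.55  0.    0.91 -1.11]
```

Emit:
carry_out:
  targets:
    - {"offset":[0,0,-0.003],"rotation":[0,0,0],"jaw":1}
    - {"offset":[0,0,-0.006],"rotation":[0,0,0],"jaw":1}
    - {"offset":[0,0,-0.008],"rotation":[0,0,0],"jaw":1}
    - {"offset":[0,0,-0.008],"rotation":[0,0,0],"jaw":1}

```text
clock: 15.37
position: [0.5296, 0.3011, 0.0516]
tool_rot: [[-0.999, 0.039, -0.001], [0.039, 0.999, -0.001], [0.001, -0.001, -1.0]]
contact_force: [-0.5, -0.2, 2.1]
grip_width: 0.0198
gripper_force: 50.0
```

```bash
python3 st2.py
```

```text
[63.6  0.2 17. ] [-0.5 -0.2  2.1] [0.03 0.12 0.06] 15.3667
clock 15.3667 pos [0.5296 0.3011 0.0516] goal [0.53   0.3011 0.0546]
offset [0.002 0.    0.012] rotation [ 0.0004 -0.0009 -0.0006] F [-0.5 -0.2  2.1] j [ 0.42  0.68  1.55  0.    0.91 -1.11]
```

The gauge is on the slot floor, so I'll let go and retreat upwards.

Emit:
carry_out:
  targets:
    - {"offset":[0,0,0],"rotation":[0,0,0],"jaw":0.8}
    - {"offset":[0,0,0],"rotation":[0,0,0],"jaw":0.7}
    - {"offset":[0,0,0],"rotation":[0,0,0],"jaw":0.5}
    - {"offset":[0,0,0],"rotation":[0,0,0],"jaw":0.4}
    - {"offset":[0,0,0],"rotation":[0,0,0],"jaw":0.4}
    - {"offset":[0,0,0],"rotation":[0,0,0],"jaw":0.4}
    - {"offset":[0,0,0],"rotation":[0,0,0],"jaw":0.4}
    - {"offset":[0,0,0],"rotation":[0,0,0],"jaw":0.4}

```text
clock: 16.03
position: [0.5295, 0.301, 0.0512]
tool_rot: [[-0.999, 0.039, -0.002], [0.039, 0.999, -0.001], [0.002, -0.001, -1.0]]
contact_force: [1.0, 0.2, -0.3]
grip_width: 0.0546
gripper_force: 0.0
```

Emit:
carry_out:
  targets:
    - {"offset":[0,0,0.05],"rotation":[0,0,0],"jaw":0.4}
    - {"offset":[0,0,0.15],"rotation":[0,0,0],"jaw":0.4}
    - {"offset":[0,0,0.3],"rotation":[0,0,0],"jaw":0.4}
    - {"offset":[0,0,0.45],"rotation":[0,0,0],"jaw":0.4}
    - {"offset":[0,0,0.5],"rotation":[0,0,0],"jaw":0.4}
    - {"offset":[0,0,0.5],"rotation":[0,0,0],"jaw":0.4}
    - {"offset":[0,0,0.5],"rotation":[0,0,0],"jaw":0.4}

```text
clock: 16.62
position: [0.5297, 0.3011, 0.1766]
tool_rot: [[-0.999, 0.039, -0.001], [0.039, 0.999, -0.0], [0.001, -0.0, -1.0]]
contact_force: [-1.0, 0.7, -0.5]
grip_width: 0.0549
gripper_force: 0.0
```

Run:
```python
from h import *
p,d,m,R,t=cam('wrist'); q,*_=cam('scene')
a=cv2.resize(p[0:300,130:430],(400,400)); b=cv2.resize(q[200:330,350:480],(400,400))
cv2.imwrite('pics/end.png',np.hstack([a,b])[:,:,::-1])
X=cloud(d,m,R,t); h=cv2.cvtColor(p,cv2.COLOR_RGB2HSV).astype(int)
from tgt import H,RH
e=(X-H)@RH*1000
B=(h[...,1]<70)&(h[...,2]>120)&(d>0)&(abs(e[...,1])<8)&(e[...,0]>-70)&(e[...,0]<66)&(e[...,2]>20)&(e[...,2]<50)
print(np.percentile(e[B],[2,50,98],axis=0).round(1).tolist()); print(r.state()['clock'],r.state()['grip_width'])
```

```text
[[-49.6, -7.0, 27.0], [3.4, -0.6, 33.4], [60.3, 7.8, 35.1]]
16.7167 0.054913082945242116
```

View pics/end.png

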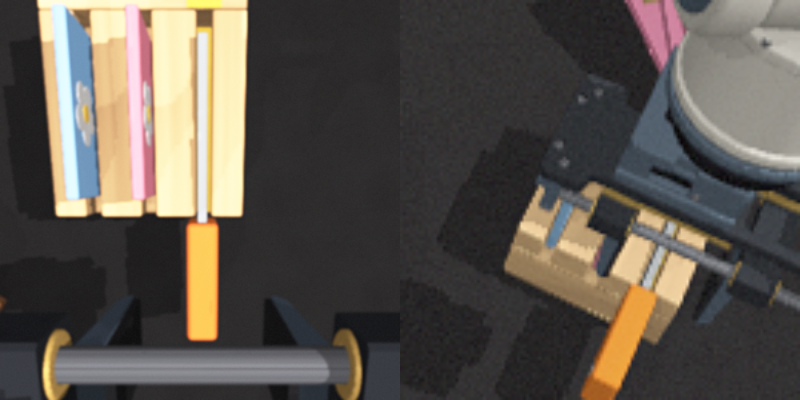

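The gauge stands in the yellow slot, with the blade at (204,120) pointing to the end wall and the handle just outside the open end. The plaques are untouched and the gripper is clear, so I'll hand in.

```bash
python3 -c "
from cell import r
print(r.finish_job())"
```

```text
the job is handed in; nothing more can be done
None
```

The gauge went fully home in the mould gap and was held there for over half a second; it now stands on the floor of the yellow-marked slot, released, and the job was handed in at about 17 s (no verdict came back).

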